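Park a turning brake disc on its index pin

ROBOT

A 6-joint arm with a two-finger parallel gripper is mounted at the origin on a cart in front of the work surface, level with it; the furniture and walls round the work are solid. World frame = base frame: x ahead of the robot, y to its left, z up, the work surface at z = 0. Lengths are in m, angles in rad, forces in N, time in s.
With the tool pointing down it reaches from about 0.375 to 0.9 m from the base axis. Payload 3.1 kg.
Tool frame: the origin (TCP) lies midway between the tips of the shut fingers; the grasp point (between the pads) lies 19 mm behind it; z points along the fingers, y is the line along which they close (so a half turn about z gives the same grasp; the last joint's range is limited). The gripper opens to 87 mm and grips with 3 to 60 N. Pads are 19 mm wide; open, the fingers measure 117 mm over their backs; the gripper's body (75 mm by 190 mm) begins 51 mm behind the grasp point.
Start: joints at [1.113, 0.527, 1.433, -0, 1.181, -0.178], TCP at [0.173, 0.601, 0.223] pointing down, gripper open.
Joint ranges: [-3.08, 3.08], [-0.75, 2.2], [0.22, 2.44], [-1.43, 4.57], [0, 2.65], [-2.85, 2.85]. Speed limits (rad/s): [2.79, 2.79, 3.14, 3.14, 3.14, 3.14].

INTERFACE

Orientations are given as a unit quaternion [x, y, z, w].
In Python, from rig import status, imaging, order gives the robot as it stands.
- The arm moves only by the tool arm_command, never from a script. Its argument "deltas" is one flat list of numbers, 5 for each row, row after row: the opening, from -1 (shut) to 1 (fully open), so that 0 is half open, then the shift along the tool's x, y, z in m, then the turn about the tool's z in rad. In form: [gripper, tx, ty, tz, roll, gripper, tx, ty, tz, roll, ...]. A call has 1 to 12 rows; each row shifts and turns the commanded pose from where the row before left it, along the tool's axes as they then stand; what a row does not reach is not made up. A row lasts 1/8 s, in which the tool goes at most 62.5 mm and 10.7 degrees, less where a joint would pass 70% of its speed; a pose out of reach is approached as far as the arm can. A call with a gripper value outside its range is refused whole. The fingers move at their own pace and stop on an object; "newtons" is the grip in N (left out, the last holds). Time passes only in rows, so rows that do not move let the fingers close. It gives the time, the measured TCP pose, the force, the opening and the grip force at its end, in the units of the state.
- status.get_obs(): the state, without advancing time (a new reading comes with each control period).
- imaging.camera(name): name is "scene" or "top" or "wrist"; returns (picture, depth): 384x512x3 uint8, red, green, blue; 384x512 float32, m along the optical axis (not along the pixel's ray), 0 where there is no reading.
- imaging.camera_params(name): a dict with "intrinsics" (3x3 intrinsics, pixels), "camera_from_world" (4x4, takes a point from world to camera coordinates). Camera axes: x right, y up, looking along -z (the intrinsics and any distortion apply to the point x, -y, -z); pixel columns grow to the right and rows downward; lengths in m; the calibration is good to about 2 mm. A picture is of the moment at which its call begins: read the wrist's pose just before it. camera_params takes no time and is no camera call; for the wrist camera it gives the pose at the moment of the call.
- order.hand_in(): hands the job in; it is judged then, once.
The state is a dict: "time": time; "q": joint angles; "joint_velocities": joint speeds; "joint_torque": joint torques, N m; "position": TCP position; "tool_rot": TCP orientation; "ft_force": force on the tool from outside, world axes, zero at the start; "moment": the same for the moment, N m; "grip_width": finger opening in m; "grip_force": force on a finger pad.
Only numpy, scipy, OpenCV 4.12 (cv2) and the standard library are available. Lean on these libraries where they do the work, as an engineer would, in place of code of your own. Each camera call takes 0.05 s, during which the arm holds its last target. There are 200 camera calls.

TASK

The brake disc on the blue spin stand is being turned by a weak friction drive. Take the red-headed index pin from its wooden holder, lower it into the brass guide so that it stands on the turning disc, and let go; then slow the disc with a gentle fingertip touch on its face (under 15 N) until its hole comes round slowly under the guide and the pin drops by its own weight, without being pushed, through the disc into the slot below. Finish with the pin fully home, the disc held still by it, the hand clear, and the cup, the spray can and the pale loose block left where they are.

Things in the scene. Friction and masses are not known exactly. Their poses are not given: they have to be found in the camera images.
- stand: Fixed blue spin stand, base 220 x 190 x 22 mm (x -95 to +125, y +-95 mm). Origin: on the table, on the disc's axis. On its +x side a bracket (top 62 mm above the table, post at x 94 to 118) holds a brass guide over the disc, 65 mm from the axis. A black drive motor stands at x=79, y=59 mm, top 64 mm. Over its -x side the disc is open from above.
- guide (a point): Centre of the mouth of the guide's upright bore, 62 mm above the table, at stand x=65, y=0 mm. Brass block 34 x 30 mm, 36 to 62 mm above the table; bore 11.8 mm diameter, right through. Under it, in the base, is a slot 22 mm along stand x by 15 mm along y, its floor 4 mm above the table.
- disc (a joint): Turn angle of the disc, counter-clockwise from above, counting up; its hole is under the guide at multiples of 2 pi. The weak drive (0.03 N m) turns it at about 13 rad/s, about 7 under the pin; let go from rest it gains 12 to 20 rad/s each second. A fingertip at 2 N stops it at once; lifted off, it restarts. At full speed the pin skates over the hole; below about 4 rad/s it falls in.
- disc_hole (a point): Centre of the disc's only through hole, on its top face: 12.5 mm diameter, 65 mm from the axis, orange stripe from it to the rim. Steel disc 172 mm across, 6 mm thick, top face 32 mm above the table; its yellow centre (radius 36 mm) is 3 mm higher, the dark nut (12 mm) 15 mm higher. The drilled dots are surface marks. Pressed down, the disc yields 1 mm per 5 N, 3.5 mm at most.
- pin: Loose index pin, 60 g, upright: oiled steel shank 10 mm diameter, 56 mm long the last 2 mm tapering to 3 mm, then a red head 22 mm diameter, 24 mm high. Origin: centre of the tip, z up along the pin. Starts in the holder, tip 6 mm above the table. Standing on the disc its tip is 32 mm above the table; fully home the head rests on the guide and the tip is 6 mm above the table.
- pin_tip (a point): Centre of the pin's lower tip.
- holder: Fixed wooden block 50 x 50 x 40 mm with an upright 13 mm hole at its centre, 34 mm deep, in which the pin stands. Origin: centre of its underside.
- mix_cup: Loose grey plastic mixing cup, 68 mm across, 62 mm high, bystander. Origin: centre of its underside.
- spray_can: Loose grey-capped spray can, 66 mm across, 136 mm high, standing, bystander. Origin: centre of its underside.
- wood_block: Loose pale wooden block, 48 x 65 x 42 mm, bystander. Origin: centre of its underside.

How it is judged:
By the outcome, as a careful person would: the job done as asked, in the order asked, and still so for the second after the job is handed in, with the robot touching nothing.
It also fails if it takes over 58 s, if anything falls off the work surface, if the arm or the gripper's body presses on something with over 40 N, if the wrist force passes 120 N, or if a joint passes its speed limit or range.

## Working session

There is one attempt and no reset: what is moved stays moved. The work goes in short steps, Python scripts to look and compute and a tool call to move; the robot and the scene stay as the last step left them, time stands still between calls to the robot, and variables do not carry over. Pictures are saved under pics/ and viewed, at most 10 in all, crops included, and the job is handed in when it is done.

Besides the shell and the picture viewer there is one more tool, called after "Call:" by a JSON object that holds its "name" and its "arguments", one argument or row to a line. arm_command: Moves the arm, as the interface text tells. Its arguments: {"type":"object","properties":{"deltas":{"type":"array"},"newtons":{"type":"number"}},"required":["deltas"]}

```bash
mkdir -p pics
cat > h.py <<'E'
import numpy as np, cv2
from rig import status, imaging, order
def grab(n,f=None):
    p=imaging.camera_params(n); im,d=imaging.camera(n)
    if f: cv2.imwrite('pics/'+f,im[:,:,::-1])
    return im,d,np.array(p['intrinsics']),np.array(p['camera_from_world'])
def pts(d,K,T):
    v,u=np.mgrid[:d.shape[0],:d.shape[1]]
    c=np.stack([(u-K[0,2])/K[0,0]*d,-(v-K[1,2])/K[1,1]*d,-d,np.ones_like(d)],-1)
    return (c@np.linalg.inv(T).T)[...,:3]
def ray(u,v,z,K,T):
    Ti=np.linalg.inv(T); r=Ti[:3,:3]@np.array([(u-K[0,2])/K[0,0],-(v-K[1,2])/K[1,1],-1]); o=Ti[:3,3]
    return o+r*(z-o[2])/r[2]
def proj(P,K,T):
    c=T@np.append(P,1); return K[0,0]*c[0]/-c[2]+K[0,2], K[1,1]*c[1]/c[2]+K[1,2]
E
python3 - <<'E'
from h import *
print(status.get_obs())
im,d,K,T=grab('top'); i2,d2,K2,T2=grab('scene')
cv2.imwrite('pics/top.png',im[:,:,::-1]);cv2.imwrite('pics/scene.png',i2[:,:,::-1])
print(K,T,np.linalg.inv(T2)[:3,3])
E
```

```text
{'time': 0.0, 'q': array([ 1.11247673e+00,  5.28454343e-01,  1.43390284e+00,  4.76570690e-06,
        1.18138904e+00, -1.78488629e-01]), 'joint_velocities': array([-0.00084405, -0.00119734, -0.00048924, -0.0017619 , -0.00061683,
       -0.0002289 ]), 'joint_torque': array([-6.87588963e-04, -4.40051007e+01, -1.76589417e+01,  6.33712811e-02,
        5.82104770e-02, -1.60516965e-04]), 'position': array([0.17225559, 0.60003309, 0.22157873]), 'tool_rot': array([ 1.39460241e-01,  9.90227086e-01, -1.02197073e-03, -3.39181269e-04]), 'ft_force': array([-0.61888992,  0.21226235,  0.23620212]), 'moment': array([-0.01831764, -0.03457226, -0.00975863]), 'grip_force': 0.0, 'grip_width': 0.08695460258203025}
[[366.50898961   0.         263.14050081]
 [  0.         366.50898961 186.62729868]
 [  0.           0.           1.        ]] [[-0.00645219 -0.99985894 -0.01550723  0.06223598]
 [ 0.99697478 -0.00763323  0.07735006 -0.56138713]
 [-0.07745752 -0.01496124  0.99688339 -1.31551333]
 [ 0.          0.          0.          1.        ]] [-0.43761406 -0.58819927  0.67206814]
```

View pics/top.png

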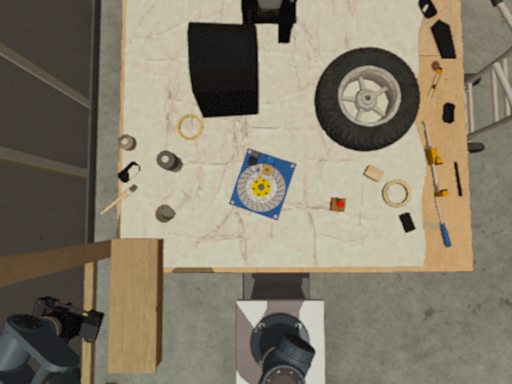

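View pics/scene.png

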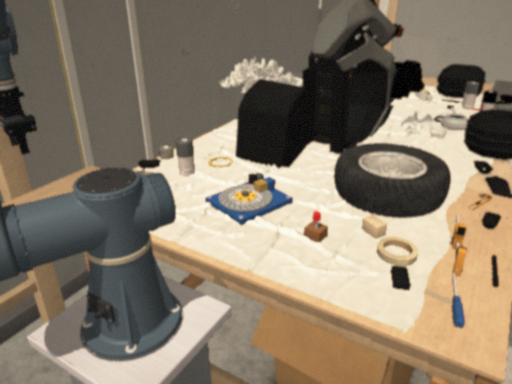

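Top view: stand at about (263,184), with the brass guide at about (267,170) and the motor at (253,159). The pin's red head is at (341,203), the pale block at (373,172), and the cans and cup at (169,160) and (165,213). The arm is off to the left.

Run:
```python
from h import *
for n in('top','scene'):
    im,d,K,T=grab(n); P=pts(d,K,T); hsv=cv2.cvtColor(im,cv2.COLOR_RGB2HSV).astype(int)
    H,S,V=hsv[...,0],hsv[...,1],hsv[...,2]
    near=(P[...,0]>.25)&(P[...,0]<.8)&(abs(P[...,1])<.42)&(d>0)
    def rep(nm,m):
        m=(m&near).astype(np.uint8); c,l,s,ce=cv2.connectedComponentsWithStats(m)
        if c<2: print(nm,'none');return None
        k=1+np.argmax(s[1:,4]); mm=l==k; print(n,nm,s[k],ce[k].round(1),np.median(P[mm],0).round(4),P[mm].min(0).round(3),P[mm].max(0).round(3)); return mm,ce[k]
    r=rep('red',((H<6)|(H>174))&(S>170)&(V>120)); print(' ray z=.086/.074',ray(*r[1],.086,K,T),ray(*r[1],.074,K,T))
    b=rep('blue',(H>100)&(H<118)&(S>140)&(V>60)) 
    ct=max(cv2.findContours(b[0].astype(np.uint8),0,2)[0],key=cv2.contourArea)
    if n=='top':
        q=cv2.boxPoints(cv2.minAreaRect(ct)); print([ray(*p,.022,K,T)[:2].round(4) for p in q])
    y=rep('yellow',(H>20)&(H<30)&(S>200)&(V>180)); print(ray(*y[1],.035,K,T))
    g=rep('brass',(H>14)&(H<24)&(S>120)&(V>90)&(P[...,1]<.1)&(P[...,1]>-.1)&(P[...,2]>.045)); 
    if g: print(ray(*g[1],.062,K,T))
    if n=='top':
        w=cv2.resize(im[140:225,215:355],None,fx=5.7,fy=5.7,interpolation=cv2.INTER_CUBIC); cv2.imwrite('pics/c1.png',w[:,:,::-1])
```

```text
top red [337 201   7   6  30] [340.  203.6] [ 0.4949 -0.2077  0.0847] [ 0.488 -0.218  0.069] [ 0.505 -0.2    0.089]
 ray z=.086/.074 [ 0.49606606 -0.20751304  0.086     ] [ 0.49642397 -0.20983568  0.074     ]
top blue [256 154  38  36 397] [277.6 166. ] [ 0.6429 -0.0041  0.0219] [ 0.553 -0.052  0.013] [0.682 0.083 0.068]
[array([0.6587, 0.0904]), array([0.7189, 0.0359]), array([ 0.612 , -0.0794]), array([ 0.5525, -0.025 ])]
top yellow [252 178  18  19 166] [260.6 187.2] [0.5593 0.0693 0.0348] [0.527 0.037 0.026] [0.593 0.098 0.041]
[0.55870913 0.06731641 0.035     ]
top brass [262 165  10  10  64] [266.5 169.5] [0.6196 0.047  0.0613] [0.604 0.029 0.051] [0.637 0.061 0.068]
[0.61967423 0.04540027 0.062     ]
scene red [314 212   6   9  44] [316.3 216.3] [ 0.4867 -0.2163  0.0784] [ 0.48  -0.224  0.065] [ 0.498 -0.21   0.087]
 ray z=.086/.074 [ 0.47426433 -0.22211932  0.086     ] [ 0.49293544 -0.21462368  0.074     ]
scene blue [210 179  81  44 480] [256.1 204.1] [ 0.539  -0.0066  0.0206] [ 0.438 -0.063  0.012] [0.66  0.161 0.063]
yellow noneTraceback (most recent call last):
  File "<stdin>", line 15, in <module>
TypeError: 'NoneType' object is not subscriptable
```

View pics/c1.png

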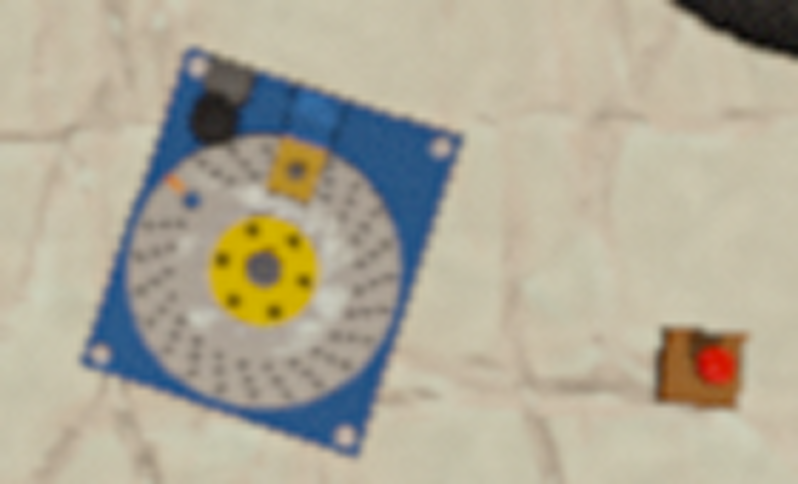

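The calibrated points agree: disc axis at (0.559, 0.067), guide at (0.620, 0.045), 65 mm apart. The pin is near (0.494, -0.211). The tool's present yaw already suits the stand, so I'll go over to the pin.

Call:
{"name": "arm_command", "arguments": {
  "deltas": [1,-0.038,-0.028,0,0,1,-0.038,-0.028,0,0,1,-0.038,-0.028,0,0,1,-0.038,-0.028,0,0,1,-0.038,-0.028,0,0,1,-0.038,-0.028,0,0,1,-0.038,-0.028,0,0,1,-0.038,-0.028,0,0]
}}

```text
time: 1.2
position: [0.4037, 0.3002, 0.2226]
tool_rot: [0.139, 0.99, 0.0, 0.0]
ft_force: [1.0, 0.6, 0.3]
grip_width: 0.0868
grip_force: 0.0
```

Call:
{"name": "arm_command", "arguments": {
  "deltas": [1,-0.023,-0.046,0,0,1,-0.023,-0.046,0,0,1,-0.023,-0.046,0,0,1,-0.023,-0.046,0,0,1,-0.023,-0.046,0,0,1,-0.023,-0.046,0,0,1,-0.023,-0.046,0,0,1,-0.023,-0.046,0,0,1,-0.023,-0.046,0,0,1,0,0,0,0,1,0,0,0,0]
}}

```text
time: 2.58
position: [0.4868, -0.1531, 0.2222]
tool_rot: [0.14, 0.99, 0.001, -0.001]
ft_force: [-1.2, 0.6, -0.1]
grip_width: 0.0868
grip_force: 0.0
```

Run:
```python
from h import *
o=status.get_obs(); print(o['time'],o['position'],o['tool_rot'],o['q'])
im,d,K,T=grab('wrist','w1.png'); P=pts(d,K,T); hsv=cv2.cvtColor(im,cv2.COLOR_RGB2HSV).astype(int)
H,S,V=hsv[...,0],hsv[...,1],hsv[...,2]
m=(((H<6)|(H>174))&(S>170)&(V>100)).astype(np.uint8); c,l,s,ce=cv2.connectedComponentsWithStats(m)
print(np.linalg.inv(T))
for k in range(1,c):
    if s[k,4]>30:
        q=P[l==k]; t=q[abs(q[:,2]-.086)<.003]; print(s[k],ce[k],q.min(0),q.max(0)); print('top',len(t),t.mean(0),t.min(0),t.max(0))
```

```text
2.575 [ 0.48681637 -0.15310976  0.2221793 ] [ 1.39807966e-01  9.90178201e-01  5.45385583e-04 -7.52065834e-04] [-5.24252370e-01  3.75107736e-01  1.71578882e+00  5.15579294e-04
  1.05249938e+00 -1.81476945e+00]
[[ 2.77799067e-01 -9.15718774e-01 -2.90321901e-01  4.05366266e-01]
 [ 9.60639180e-01  2.64875374e-01  8.37460600e-02 -1.29692694e-01]
 [ 2.11282781e-04 -3.02159170e-01  9.53257463e-01  3.84617890e-01]
 [ 0.00000000e+00  0.00000000e+00  0.00000000e+00  1.00000000e+00]]
[195 190  25  27 501] [207.3992016 203.8742515] [ 0.40536627 -0.2197399   0.03762732] [ 0.50567711 -0.12969269  0.38461789]
top 372 [ 0.49578302 -0.20897957  0.08589544] [ 0.48547168 -0.2197399   0.08302045] [ 0.50567711 -0.19889892  0.08831366]
```

View pics/w1.png

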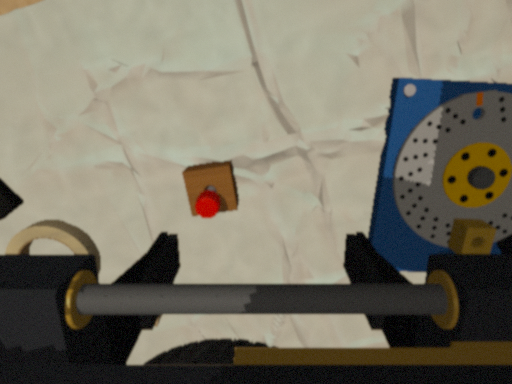

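The wrist view shows the red head at (207,204) in the holder. Its top disc is centred at (0.4957, -0.2092, 0.086), and the 21 mm diameter matches.

Call:
{"name": "arm_command", "arguments": {
  "deltas": [1,-0.012,-0.026,0,0,1,-0.012,-0.026,0,0,1,0,0,0.033,0,1,0,0,0.033,0,1,0,0,0.033,0,1,0,0,0.033,0,1,0,0,0.033,0,1,0,0,0,0,1,0,0,0,0]
}}

```text
time: 3.75
position: [0.4968, -0.2096, 0.0585]
tool_rot: [0.139, 0.99, -0.0, 0.0]
ft_force: [0.2, -0.7, 0.5]
grip_width: 0.0869
grip_force: 0.0
```

Call:
{"name": "arm_command", "arguments": {
  "deltas": [-1,0,0,0,0,-1,0,0,0,0,-1,0,0,0,0,-1,0,0,0,0,-1,0,0,0,0,-1,0,0,0,0,-1,0,0,0,0,-1,0,0,0,0],
  "newtons": 20
}}

```text
time: 4.75
position: [0.4962, -0.2102, 0.0575]
tool_rot: [0.139, 0.99, 0.0, -0.0]
ft_force: [-0.6, 0.5, 0.2]
grip_width: 0.0211
grip_force: 19.9
```

Call:
{"name": "arm_command", "arguments": {
  "deltas": [-1,0,0,-0.02,0,-1,0,0,-0.04,0,-1,0,0,-0.04,0,-1,0,0,-0.03,0,-1,0,0.045,0,0,-1,0,0.045,0,0,-1,0,0.045,0,0,-1,0,0.045,0,0,-1,0,0.045,0,0,-1,0,0.055,0,0,-1,0,0,0,0,-1,0,0,0,0]
}}

```text
time: 6.25
position: [0.573, 0.0589, 0.1872]
tool_rot: [0.139, 0.99, -0.0, -0.0]
ft_force: [0.2, -0.2, -1.0]
grip_width: 0.0215
grip_force: 19.9
```

Run:
```python
from h import *
o=status.get_obs(); print(o['time'],o['position'],o['tool_rot'],o['grip_width'])
im,d,K,T=grab('wrist','w2.png'); P=pts(d,K,T); hsv=cv2.cvtColor(im,cv2.COLOR_RGB2HSV).astype(int)
H,S,V=hsv[...,0],hsv[...,1],hsv[...,2]
m=((H>12)&(H<28)&(S>100)&(V>60)&(d>0)&(abs(P[...,2]-.062)<.005))
m=m.astype(np.uint8); c,l,s,ce=cv2.connectedComponentsWithStats(m)
for k in range(1,c):
    if s[k,4]>100:
        ct=max(cv2.findContours((l==k).astype(np.uint8),0,2)[0],key=cv2.contourArea)
        r=cv2.minAreaRect(ct); print(s[k],r,ray(*r[0],.062,K,T)); b=cv2.boxPoints(r); w=np.array([ray(*p,.062,K,T)[:2] for p in b]);print(w,np.linalg.norm(w-np.roll(w,1,0),axis=1))
y=((H>20)&(H<32)&(S>180)&(abs(P[...,2]-.035)<.004)&(d>0)).astype(np.uint8)
ct=max(cv2.findContours(y,0,2)[0],key=cv2.contourArea); e=cv2.fitEllipse(ct); print('yellow',e,ray(*e[0],.035,K,T))
```

```text
6.25 [0.57298492 0.05885553 0.18721294] [ 1.38939787e-01  9.90300653e-01 -3.21364370e-04 -4.98167868e-04] 0.02146166900730699
[243 216   9  33 236] ((247.0, 232.0), (8.0, 32.0), 0.0) [0.61258713 0.03344658 0.062     ]
[[0.62713637 0.02516852]
 [0.59648808 0.03451654]
 [0.5984818  0.04147207]
 [0.62919164 0.03234303]] [0.0074631  0.03204221 0.00723563 0.03203801]
[267 218  10  26 197] ((271.5, 230.5), (25.0, 9.0), 90.0) [0.61734056 0.05547659 0.062     ]
[[0.60434072 0.05485401]
 [0.60658737 0.06269225]
 [0.63065753 0.05611435]
 [0.62835696 0.04808432]] [0.02495212 0.00815385 0.02495278 0.00835309]
yellow ((262.8551940917969, 159.127685546875), (72.335693359375, 73.42546081542969), 85.02007293701172) [0.55668734 0.06464403 0.035     ]
```

View pics/w2.png

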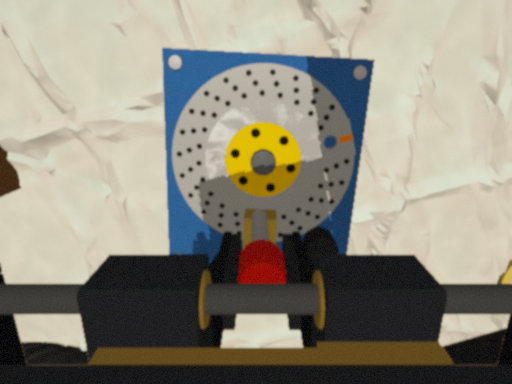

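The guide at (258,228) is hidden by the pin. The disc, its hole at (331,142) and the stand edges are clear. I'll back off 50 mm and measure again.

Call:
{"name": "arm_command", "arguments": {
  "deltas": [-1,0.025,0,0,0,-1,0.025,0,0,0,-1,0,0,0,0,-1,0,0,0,0]
}}

```text
time: 6.8
position: [0.5268, 0.0715, 0.1879]
tool_rot: [0.14, 0.99, -0.0, 0.001]
ft_force: [0.6, 0.8, 0.1]
grip_width: 0.0209
grip_force: 19.9
```

Run:
```python
from h import *
o=status.get_obs(); print(o['time'],o['position'],o['tool_rot'],o['grip_width'])
im,d,K,T=grab('wrist'); P=pts(d,K,T); hsv=cv2.cvtColor(im,cv2.COLOR_RGB2HSV).astype(int)
H,S,V=hsv[...,0],hsv[...,1],hsv[...,2]
m=((H>12)&(H<28)&(S>100)&(V>60)&(d>0)&(abs(P[...,2]-.062)<.005)).astype(np.uint8); c,l,s,ce=cv2.connectedComponentsWithStats(m)
for k in range(1,c):
    if s[k,4]>100:
        ct=max(cv2.findContours((l==k).astype(np.uint8),0,2)[0],key=cv2.contourArea)
        r=cv2.minAreaRect(ct); print(s[k],r,ray(*r[0],.062,K,T)); w=np.array([ray(*p,.062,K,T)[:2] for p in cv2.boxPoints(r)]);print(w,np.linalg.norm(w-np.roll(w,1,0),axis=1))
y=((H>20)&(H<32)&(S>180)&(abs(P[...,2]-.035)<.004)&(d>0)).astype(np.uint8)
ct=max(cv2.findContours(y,0,2)[0],key=cv2.contourArea); e=cv2.fitEllipse(ct); print('yellow',e,ray(*e[0],.035,K,T))
v,u=e[0][1],e[0][0]
w=im[int(v)-20:int(v)+140,int(u)-110:int(u)+110]; cv2.imwrite('pics/c2.png',cv2.resize(w,None,fx=3.5,fy=3.5,interpolation=cv2.INTER_CUBIC)[:,:,::-1]); print('crop origin',int(u)-110,int(v)-20)
```

```text
6.8 [0.52678533 0.07151037 0.18793102] [ 1.40209028e-01  9.90121320e-01 -4.25274057e-05  1.09426443e-03] 0.020876352417501666
yellow ((262.54986572265625, 205.6350860595703), (63.3994140625, 69.46099090576172), 86.25272369384766) [0.55574517 0.06411022 0.035     ]
crop origin 152 185
```

View pics/c2.png

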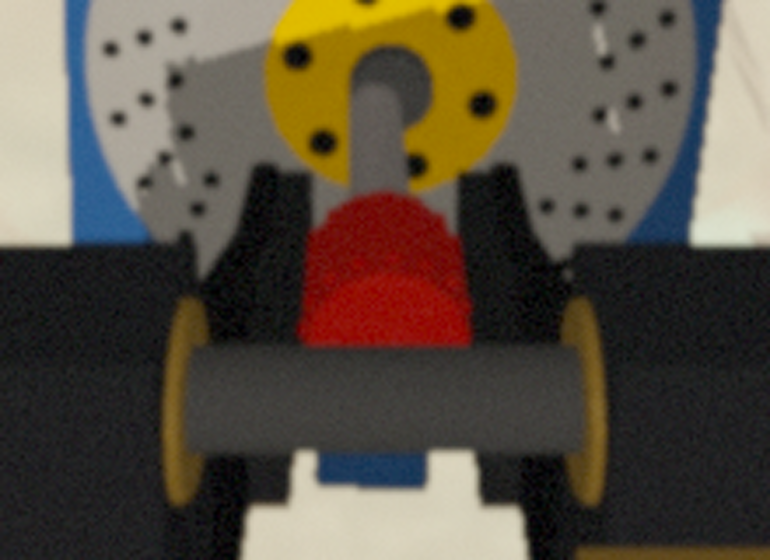

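The camera looks back toward the robot, so the guide comes into view when I move past it. I'll do that.

Call:
{"name": "arm_command", "arguments": {
  "deltas": [-1,-0.05,0,0,0,-1,-0.05,0,0,0,-1,-0.05,0,0,0,-1,0,0,0,0,-1,0,0,0,0]
}}

```text
time: 7.48
position: [0.6692, 0.0309, 0.1867]
tool_rot: [0.14, 0.99, 0.0, -0.001]
ft_force: [-0.1, -0.3, -0.3]
grip_width: 0.0214
grip_force: 19.9
```

Run:
```python
from h import *
o=status.get_obs(); print(o['time'],o['position'],o['tool_rot'],o['grip_width'])
im,d,K,T=grab('wrist'); P=pts(d,K,T); hsv=cv2.cvtColor(im,cv2.COLOR_RGB2HSV).astype(int)
H,S,V=hsv[...,0],hsv[...,1],hsv[...,2]
m=((H>12)&(H<28)&(S>100)&(V>60)&(d>0)&(abs(P[...,2]-.062)<.005)).astype(np.uint8); c,l,s,ce=cv2.connectedComponentsWithStats(m)
for k in range(1,c):
    if s[k,4]>100:
        ct=max(cv2.findContours((l==k).astype(np.uint8),0,2)[0],key=cv2.contourArea)
        r=cv2.minAreaRect(ct); print(s[k],r,ray(*r[0],.062,K,T)); w=np.array([ray(*p,.062,K,T)[:2] for p in cv2.boxPoints(r)]);print(w,np.linalg.norm(w-np.roll(w,1,0),axis=1))
        v,u=ce[k][1],ce[k][0]
        # bore: dark/non-brass pixels inside
        x,y,ww,hh=s[k,:4]; ins=(m[y+3:y+hh-3,x+3:x+ww-3]==0); vv,uu=np.nonzero(ins); print('bore',len(vv),uu.mean()+x+3,vv.mean()+y+3,ray(uu.mean()+x+3,vv.mean()+y+3,.062,K,T))
y=((H>20)&(H<32)&(S>180)&(abs(P[...,2]-.035)<.004)&(d>0)).astype(np.uint8)
ct=max(cv2.findContours(y,0,2)[0],key=cv2.contourArea); e=cv2.fitEllipse(ct); print('yellow',e,ray(*e[0],.035,K,T))
w=im[100:320,150:370]; cv2.imwrite('pics/c3.png',cv2.resize(w,None,fx=2.7,fy=2.7,interpolation=cv2.INTER_CUBIC)[:,:,::-1])
# pin shank lower part by colour-free depth: points below head
tip=(P[...,2]>.12)&(P[...,2]<.175)&(d>0)&(S<60)
a=np.abs(P[...,0]-o['position'][0])+np.abs(P[...,1]-o['position'][1])<.03
t=P[tip&a]; print('shank',len(t)); 
for z in np.arange(.13,.175,.01):
    q=t[abs(t[:,2]-z)<.005]; print(z,len(q),q.mean(0) if len(q) else '')
```

```text
7.475 [0.66916852 0.03093057 0.18671371] [ 1.39779459e-01  9.90182161e-01  4.06889639e-05 -9.94861812e-04] 0.02144607863983315
[ 241  105   37   42 1285] ((259.14434814453125, 125.68019104003906), (35.879146575927734, 40.78755187988281), 2.4895527362823486) [0.6190157  0.04327155 0.062     ]
[[0.6303244  0.0234055 ]
 [0.598771   0.03468212]
 [0.60808876 0.06246694]
 [0.64002119 0.05218376]] [0.03036801 0.0335079  0.02930558 0.03354734]
bore 161 259.111801242236 125.8944099378882 [0.61917719 0.04319632 0.062     ]
yellow ((263.0152893066406, 43.740474700927734), (80.731201171875, 88.43839263916016), 1.955175518989563) [0.5568773  0.06459148 0.035     ]
shank 388
0.13 0 
0.14 62 [0.66415008 0.03042344 0.14134159]
0.15000000000000002 94 [0.6643623  0.03054842 0.1501071 ]
0.16000000000000003 109 [0.66472002 0.03068323 0.16009278]
0.17000000000000004 123 [0.66508877 0.03100567 0.16997847]
```

View pics/c3.png

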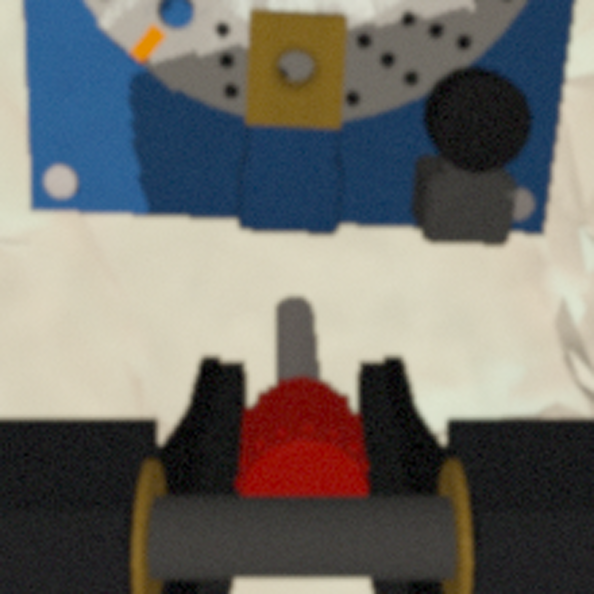

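The guide's top is now clear, with the bore at crop (296,66), world (0.619, 0.043), and the face measures 33.5 x 30 mm. The pin shank tip is at crop (295,300). I'll bring the tip closer in height and distance and measure the offset with the same camera.

Call:
{"name": "arm_command", "arguments": {
  "deltas": [-1,0.013,0,0.026,0,-1,0.013,0,0.026,0,-1,0,0,0,0,-1,0,0,0,0]
}}

```text
time: 8.02
position: [0.6455, 0.0385, 0.1368]
tool_rot: [0.139, 0.99, 0.0, 0.001]
ft_force: [-0.0, 0.2, -0.1]
grip_width: 0.0214
grip_force: 19.9
```

```bash
cat > m.py <<'E'
from h import *
o=status.get_obs(); p=o['position']; print(o['time'],p)
im,d,K,T=grab('wrist','m_%d.png'%(o['time']*100)); P=pts(d,K,T); hsv=cv2.cvtColor(im,cv2.COLOR_RGB2HSV).astype(int)
H,S,V=hsv[...,0],hsv[...,1],hsv[...,2]
m=((H>12)&(H<28)&(S>100)&(V>60)&(d>0)&(abs(P[...,2]-.062)<.005)).astype(np.uint8)
m=cv2.morphologyEx(m,cv2.MORPH_CLOSE,np.ones((3,3)))
ct=max(cv2.findContours(m,0,2)[0],key=cv2.contourArea); r=cv2.minAreaRect(ct)
w=np.array([ray(*q,.062,K,T)[:2] for q in cv2.boxPoints(r)]); print('guide box',r,w.mean(0),np.linalg.norm(w-np.roll(w,1,0),axis=1))
g=w.mean(0)
x,y,ww,hh=cv2.boundingRect(ct)
sub=(m[y+4:y+hh-4,x+4:x+ww-4]==0).astype(np.uint8); c,l,s,ce=cv2.connectedComponentsWithStats(sub)
for k in range(1,c):
    if s[k,4]>20: print('bore?',s[k],ray(ce[k][0]+x+4,ce[k][1]+y+4,.062,K,T))
tipz=p[2]-.0515; ex=np.array([-.961,.277]); ey=np.array([.277,.961])
sh=(d>0)&(P[...,2]>tipz+.002)&(P[...,2]<tipz+.04)&(S<70)&(np.hypot(P[...,0]-p[0],P[...,1]-p[1])<.014)
for a in (.004,.010,.016,.022,.028):
    q=P[sh&(abs(P[...,2]-tipz-a)<.003)]
    if len(q)>10:
        fy=q[:,:2]@ey; fx=q[:,:2]@ex; yc=(np.percentile(fy,2)+np.percentile(fy,98))/2; xc=fx.max()-5e-3
        xc2=np.median(fx[abs(fy-yc)<.0015])-.005
        print(a,len(q),'wid',np.ptp(fy).round(4),'tx,ty to guide',(g@ex-xc2).round(4),(g@ey-yc).round(4))
print('TCP->guide',(g-p[:2])@ex,(g-p[:2])@ey)
E
python3 m.py
```

```text
8.025 [0.64553756 0.0385097  0.13680821]
guide box ((257.7032470703125, 167.93516540527344), (42.14734649658203, 46.94136047363281), 2.8624050617218018) [0.61892578 0.04330906] [0.03071027 0.03436916 0.02941239 0.03443373]
bore? [  9  13  16  15 191] [0.61861911 0.04340115 0.062     ]
0.004 34 wid 0.0092 tx,ty to guide 0.0263 -0.0011
0.01 52 wid 0.0091 tx,ty to guide 0.0266 -0.0011
0.016 63 wid 0.0094 tx,ty to guide 0.0267 -0.0014
0.022 58 wid 0.0092 tx,ty to guide 0.0269 -0.0015
0.028 65 wid 0.0095 tx,ty to guide 0.0271 -0.0015
TCP->guide 0.0269033408147782 -0.0027592705237358467
```

Call:
{"name": "arm_command", "arguments": {
  "deltas": [-1,0.0133,-0.0005,0,0,-1,0.0132,-0.0005,0,0,-1,0,0,0.015,0,-1,0,0,0,0,-1,0,0,0,0]
}}

```text
time: 8.7
position: [0.6192, 0.0447, 0.1201]
tool_rot: [0.14, 0.99, -0.0, -0.0]
ft_force: [0.9, 0.3, -0.6]
grip_width: 0.0215
grip_force: 19.9
```

```bash
python3 m.py
python3 - <<'E'
import cv2,glob,os
f=max(glob.glob('pics/m_*.png'),key=os.path.getmtime)
cv2.imwrite('pics/c4.png',cv2.resize(cv2.imread(f)[130:280,160:360],None,fx=4,fy=4,interpolation=cv2.INTER_CUBIC))
E
```

```text
8.7 [0.6192104  0.04465399 0.12014927]
guide box ((259.5631408691406, 211.4583740234375), (43.7681770324707, 47.246639251708984), 3.468229293823242) [0.61855927 0.04341224] [0.03091829 0.0348451  0.02956148 0.03493818]
bore? [ 10  14  16  28 413] [0.62368647 0.04176925 0.062     ]
0.004 31 wid 0.0085 tx,ty to guide -0.0003 0.0006
0.01 53 wid 0.0084 tx,ty to guide -0.0002 0.0006
0.016 55 wid 0.0082 tx,ty to guide -0.0 0.0005
0.022 63 wid 0.0086 tx,ty to guide 0.0003 0.0002
0.028 58 wid 0.0089 tx,ty to guide 0.0004 0.0001
TCP->guide 0.00028176799282157136 -0.0013736785689848834
```

View pics/c4.png

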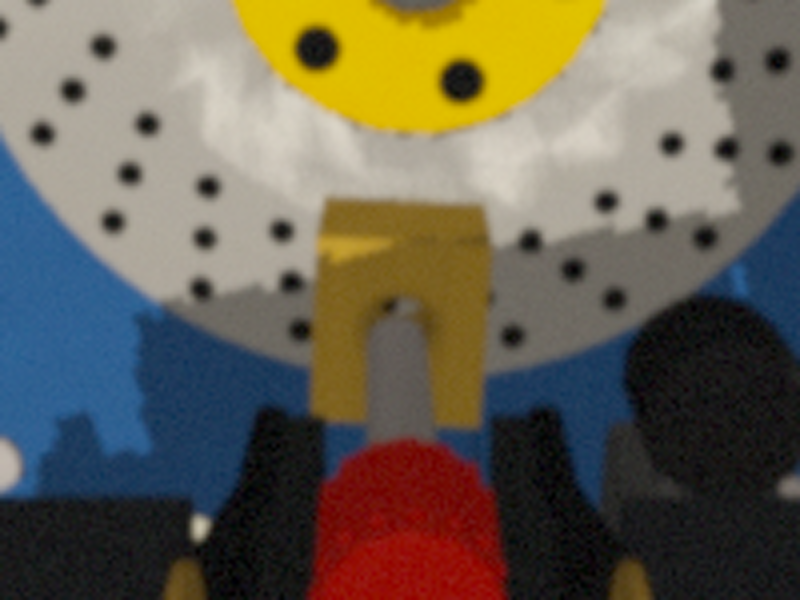

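The pin tip sits right over the bore at crop (398,320), and the residual offset is about 0.5 mm. I'll lower it into the guide.

Call:
{"name": "arm_command", "arguments": {
  "deltas": [-1,0,0.0003,0.005,0,-1,0,0,0.004,0,-1,0,0,0.003,0,-1,0,0,0,0]
}}

```text
time: 9.25
position: [0.6192, 0.045, 0.1082]
tool_rot: [0.139, 0.99, 0.0, 0.0]
ft_force: [-0.1, -0.4, -0.2]
grip_width: 0.0214
grip_force: 19.9
```

Call:
{"name": "arm_command", "arguments": {
  "deltas": [-1,0,0,0.006,0,-1,0,0,0.006,0,-1,0,0,0.006,0,-1,0,0,0.003,0,-1,0,0,0,0]
}}

```text
time: 9.88
position: [0.6189, 0.0451, 0.0871]
tool_rot: [0.139, 0.99, -0.0, -0.0]
ft_force: [1.7, -0.3, -0.8]
grip_width: 0.0214
grip_force: 19.9
```

Call:
{"name": "arm_command", "arguments": {
  "deltas": [-1,0,0,0.0025,0,-1,0,0,0,0,0.2,0,0,0,0,0.2,0,0,0,0,0.2,0,0,0,0,0.2,0,0,0,0]
}}

```text
time: 10.62
position: [0.6189, 0.0451, 0.0851]
tool_rot: [0.139, 0.99, -0.0, -0.0]
ft_force: [-0.0, 0.4, 0.5]
grip_width: 0.0495
grip_force: 0.0
```

Run:
```python
from h import *
im,d,K,T=grab('wrist','w5.png'); P=pts(d,K,T); hsv=cv2.cvtColor(im,cv2.COLOR_RGB2HSV).astype(int)
H,S,V=hsv[...,0],hsv[...,1],hsv[...,2]
m=((H<6)|(H>174))&(S>170)&(V>80)&(d>0)&(P[...,2]<.14)
q=P[m]; z=np.percentile(q[:,2],[2,50,95,99]); print(len(q),z,q[q[:,2]>z[2]-.003].mean(0))
```

```text
1657 [0.09346263 0.11011479 0.11378848 0.11436453] [0.61417937 0.04043231 0.1128061 ]
```

The head top is at 0.112, so the pin is standing on the disc. I'll lift clear, shut the fingers and move over the open side.

Call:
{"name": "arm_command", "arguments": {
  "deltas": [0.2,0,0,-0.02,0,0.2,0,0,-0.04,0,-1,0.031,0.001,0,0,-1,0.031,0.001,0,0,-1,0.031,0.001,0,0,-1,0.032,0.0015,0,0,-1,0,0,0.04,0,-1,0,0,0.04,0,-1,0,0,0.01,0,-1,0,0,0,0,-1,0,0,0,0]
}}

```text
time: 12.05
position: [0.5012, 0.0839, 0.0562]
tool_rot: [0.139, 0.99, 0.0, 0.001]
ft_force: [0.1, -0.0, -1.0]
grip_width: 0.0007
grip_force: 0.0
```

```bash
cat > s.py <<'E'
from h import *
o=status.get_obs(); print(o['time'],o['position'],o['ft_force'])
def ang():
    im,d,K,T=grab('top'); P=pts(d,K,T); hsv=cv2.cvtColor(im,cv2.COLOR_RGB2HSV).astype(int)
    H,S,V=hsv[...,0],hsv[...,1],hsv[...,2]
    r=np.hypot(P[...,0]-.5585,P[...,1]-.067)
    m=((H>3)&(H<16)&(S>150)&(V>140)&(r<.1)&(P[...,2]<.045)); v,u=np.nonzero(m)
    if len(u)>2:
        q=ray(u.mean(),v.mean(),.032,K,T); print(len(u),'stripe ang rel guide',np.degrees(np.arctan2(q[1]-.067,q[0]-.5585)+.34).round(1),'r',np.hypot(q[1]-.067,q[0]-.5585).round(3))
    else: print('stripe hidden')
    rd=((H<6)|(H>174))&(S>170)&(V>80)&(d>0)&(np.hypot(P[...,0]-.62,P[...,1]-.045)<.03)
    q=P[rd]; print('head z',np.percentile(q[:,2],[10,50,90]) if len(q) else None)
ang(); ang()
E
python3 s.py
```

```text
12.05 [0.50119245 0.08386971 0.05619962] [ 0.13486535 -0.02483104 -1.02290588]
stripe hidden
head z [0.10772905 0.11193644 0.11502254]
stripe hidden
head z [0.10806002 0.11038936 0.112625  ]
```

Call:
{"name": "arm_command", "arguments": {
  "deltas": [-1,0,0,0.015,0,-1,0,0,0.006,0,-1,0,0,0.001,0,-1,0,0,0.001,0,-1,0,0,0,0,-1,0,0,0,0]
}}

```text
time: 12.9
position: [0.5002, 0.084, 0.0322]
tool_rot: [0.139, 0.99, 0.0, 0.0]
ft_force: [-0.2, 0.8, -0.3]
grip_width: 0.0008
grip_force: 0.0
```

```bash
python3 s.py
```

```text
12.9 [0.50023744 0.0839689  0.03218853] [-0.17258492  0.7748986  -0.27863589]
stripe hidden
head z [0.10714301 0.1101177  0.11214688]
stripe hidden
head z [0.10799827 0.11055823 0.11318684]
```

Call:
{"name": "arm_command", "arguments": {
  "deltas": [-1,0,0,0.0006,0,-1,0,0,0,0]
}}

```text
time: 13.25
position: [0.5001, 0.0838, 0.0316]
tool_rot: [0.139, 0.99, -0.0, 0.0]
ft_force: [-0.7, -0.2, 1.7]
grip_width: 0.0006
grip_force: 0.8
```

Run:
```python
from h import *
o=status.get_obs(); print(o['ft_force'],o['position'][2])
im,d,K,T=grab('wrist','w6.png'); print(status.get_obs()['ft_force'])
im2,d2,K2,T2=grab('wrist','w6.png'); print('diff',np.abs(im.astype(int)-im2)[:250].mean())
cv2.imwrite('pics/c6.png',np.hstack([im,im2])[0:384,:,::-1][:, :, :][::1, ::1] if 0 else cv2.resize(np.hstack([im,im2]),(800,300))[:,:,::-1])
```

```text
[-0.68597293 -0.16283577  1.67073185] 0.031575314098057666
[-0.47601456 -0.35737715  1.68925196]
diff 2.1388046875
```

View pics/c6.png

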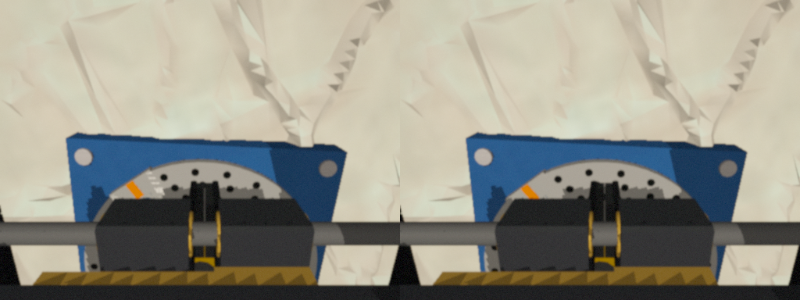

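Contact is 1.7 N and the disc is creeping: the stripe moved from (133,187) to (130,191) in 0.05 s, counter-clockwise, with the hole about 130° short of the guide. I'll hold and see whether it keeps moving.

Call:
{"name": "arm_command", "arguments": {
  "deltas": [-1,0,0,0,0,-1,0,0,0,0]
}}

```text
time: 13.6
position: [0.5002, 0.0839, 0.0315]
tool_rot: [0.139, 0.99, 0.0, 0.0]
ft_force: [0.1, 0.4, 1.9]
grip_width: 0.0007
grip_force: 0.9
```

```bash
cat > a.py <<'E'
from h import *
o=status.get_obs(); print(o['time'],'F',o['ft_force'].round(2),'z',o['position'][2].round(4))
def stripe(name):
    im,d,K,T=grab(name); hsv=cv2.cvtColor(im,cv2.COLOR_RGB2HSV).astype(int)
    H,S,V=hsv[...,0],hsv[...,1],hsv[...,2]; P=pts(d,K,T)
    c=np.array([.5567,.0645]) if name=='wrist' else np.array([.5585,.067])
    m=(H>4)&(H<17)&(S>170)&(V>(110 if name=='wrist' else 90))&(d>0)&(abs(P[...,2]-.032)<.008)&(abs(np.hypot(P[...,0]-c[0],P[...,1]-c[1])-.078)<.014)
    n,l,s,ce=cv2.connectedComponentsWithStats(m.astype(np.uint8))
    if n>1:
        k=1+np.argmax(s[1:,4]); q=ray(*ce[k],.032,K,T)[:2]-c
        print(name,s[k,4],'r',np.hypot(*q).round(3),'ang rel guide',np.degrees((np.arctan2(q[1],q[0])+.33)%(2*np.pi)).round(1))
    else: print(name,'hidden')
    if name=='top':
        rd=((H<6)|(H>174))&(S>170)&(V>80)&(d>0)&(np.hypot(P[...,0]-.62,P[...,1]-.045)<.03)
        q=P[rd]; print('head z',np.percentile(q[:,2],[50,90]).round(4) if len(q) else None)
stripe('wrist');stripe('wrist');stripe('top')
E
python3 a.py
```

```text
13.6 F [0.13 0.38 1.88] z 0.0315
wrist 24 r 0.075 ang rel guide 220.1
wrist 26 r 0.075 ang rel guide 220.1
top hidden
head z [0.1109 0.1136]
```

It has stopped at 220°. I'll advance it in small lift/touch steps, so the speed stays low.

Call:
{"name": "arm_command", "arguments": {
  "deltas": [-1,0,0,-0.0015,0,-1,0,0,0.0015,0,-1,0,0,0,0]
}}

```text
time: 14.12
position: [0.5001, 0.0839, 0.0314]
tool_rot: [0.139, 0.99, -0.0, 0.0]
ft_force: [0.4, -0.4, 2.1]
grip_width: 0.0004
grip_force: 1.0
```

```bash
python3 a.py
```

```text
14.125 F [ 0.36 -0.38  2.09] z 0.0314
wrist 36 r 0.083 ang rel guide 229.4
wrist 36 r 0.083 ang rel guide 229.4
top hidden
head z [0.1098 0.1122]
```

Call:
{"name": "arm_command", "arguments": {
  "deltas": [-1,0,0,-0.0015,0,-1,0,0,0.0015,0,-1,0,0,0,0,-1,0,0,-0.0015,0,-1,0,0,0.0015,0,-1,0,0,0,0,-1,0,0,-0.0015,0,-1,0,0,0.0015,0,-1,0,0,0,0,-1,0,0,-0.0015,0,-1,0,0,0.0015,0,-1,0,0,0,0]
}}

```text
time: 15.78
position: [0.5001, 0.0839, 0.0315]
tool_rot: [0.139, 0.99, -0.0, -0.0]
ft_force: [-0.9, -1.3, 1.6]
grip_width: 0.0004
grip_force: 1.0
```

Call:
{"name": "arm_command", "arguments": {
  "deltas": [-1,0,0,-0.0015,0,-1,0,0,0.0015,0,-1,0,0,0,0,-1,0,0,-0.0015,0,-1,0,0,0.0015,0,-1,0,0,0,0,-1,0,0,-0.0015,0,-1,0,0,0.0015,0,-1,0,0,0,0,-1,0,0,-0.0015,0,-1,0,0,0.0015,0,-1,0,0,0,0]
}}

```text
time: 17.27
position: [0.5001, 0.0839, 0.0314]
tool_rot: [0.139, 0.99, -0.0, -0.0]
ft_force: [-0.2, -0.5, 2.4]
grip_width: 0.0006
grip_force: 1.0
```

```bash
python3 a.py
```

```text
17.275 F [-0.15 -0.51  2.39] z 0.0314
wrist hidden
wrist hidden
top hidden
head z [0.1116 0.1151]
```

Call:
{"name": "arm_command", "arguments": {
  "deltas": [-1,0,0,-0.0015,0,-1,0,0,0.0015,0,-1,0,0,0,0,-1,0,0,-0.0015,0,-1,0,0,0.0015,0,-1,0,0,0,0,-1,0,0,-0.0015,0,-1,0,0,0.0015,0,-1,0,0,0,0,-1,0,0,-0.0015,0,-1,0,0,0.0015,0,-1,0,0,0,0]
}}

```text
time: 18.92
position: [0.5001, 0.0839, 0.0314]
tool_rot: [0.139, 0.99, -0.0, -0.0]
ft_force: [-0.6, -0.6, 1.9]
grip_width: 0.0006
grip_force: 1.0
```

Call:
{"name": "arm_command", "arguments": {
  "deltas": [-1,0,0,-0.0015,0,-1,0,0,0.0015,0,-1,0,0,0,0,-1,0,0,-0.0015,0,-1,0,0,0.0015,0,-1,0,0,0,0,-1,0,0,-0.0015,0,-1,0,0,0.0015,0,-1,0,0,0,0,-1,0,0,-0.0015,0,-1,0,0,0.0015,0,-1,0,0,0,0]
}}

```text
time: 20.42
position: [0.5001, 0.084, 0.0315]
tool_rot: [0.139, 0.99, 0.0, 0.0]
ft_force: [-0.1, 0.5, 1.8]
grip_width: 0.0005
grip_force: 1.0
```

```bash
python3 a.py
```

```text
20.425 F [-0.14  0.54  1.83] z 0.0315
wrist hidden
wrist hidden
top hidden
head z [0.0854 0.0871]
```

The head's top went from 0.111 to 0.086, so the pin has dropped home. I'll lift the hand clear and check.

Call:
{"name": "arm_command", "arguments": {
  "deltas": [-1,0,0,-0.01,0,-1,0,0,-0.03,0,-1,0,0,-0.05,0,-1,0,0,-0.05,0,-1,0.05,0,0,0,-1,0.03,0,0,0,-1,0,0,0,0,-1,0,0,0,0,-1,0,0,0,0]
}}

```text
time: 21.7
position: [0.4249, 0.1057, 0.1716]
tool_rot: [0.14, 0.99, 0.0, 0.001]
ft_force: [0.4, 0.3, -0.0]
grip_width: 0.0003
grip_force: 0.0
```

Run:
```python
from h import *
a,_,_,_=grab('wrist'); im,d,K,T=grab('top'); b,_,_,_=grab('wrist')
print(status.get_obs()['time'],status.get_obs()['position'],'wrist diff',np.abs(a.astype(int)-b).mean())
P=pts(d,K,T);hsv=cv2.cvtColor(im,cv2.COLOR_RGB2HSV).astype(int);H,S=hsv[...,0],hsv[...,1]
q=P[((H<6)|(H>174))&(S>170)&(d>0)&(np.hypot(P[...,0]-.62,P[...,1]-.045)<.03)]; print(np.median(q,0),np.percentile(q[:,2],[50,90]))
t=cv2.resize(im[130:230,140:390],(800,320),interpolation=cv2.INTER_CUBIC); w=cv2.resize(b,(373,280))
cv2.imwrite('pics/end.png',np.vstack([t,np.hstack([w,np.zeros((280,427,3),np.uint8)])])[:,:,::-1])
```

```text
21.85 [0.42401898 0.1057987  0.17130047] wrist diff 2.57586669921875
[0.61875196 0.04351398 0.08733775] [0.08733775 0.08965406]
```

View pics/end.png

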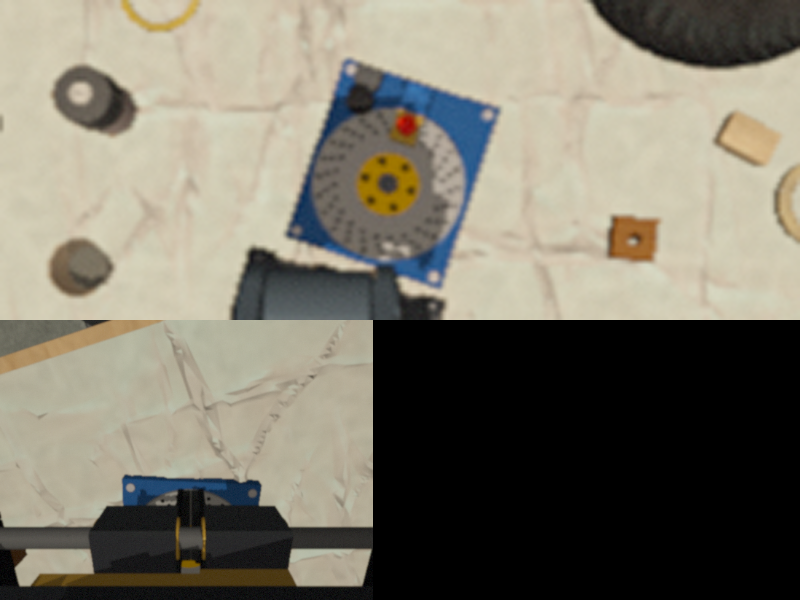

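The picture shows the red head seated on the guide at (406,125), no stripe visible on the open disc because it lies under the guide, the bystanders in place and the hand clear.

```bash
python3 -c "
from rig import order; print(order.hand_in())"
```

```text
the job is handed in; nothing more can be done
None
```

The pin dropped home under its own weight and the disc appears held by it (stripe out of sight under the guide); the fingertip touch read about 2.4 N at most, the hand is clear, the cup, can and block look unmoved, and I handed in at about 22 s; no verdict came back.

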